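# Put the mixed-up lids back on their own studio jars

### The arm

A 7-joint arm with a two-finger parallel gripper is mounted at the origin on the work surface. World frame = base frame: x ahead of the robot, y to its left, z up, the work surface at z = 0. Lengths are in mm, angles in rad, forces in N, time in s.
With the tool pointing down it reaches from about 425 to 950 mm from the base axis. Payload 16.7 kg.
Tool frame: the origin (TCP) lies at the very end of the fingers, on their centre line; the grasp point (between the pads) lies r.grasp_offset behind it (r.grasp_offset is the distance from the TCP to the grasp point, in mm); z points along the fingers, x is the direction in which the jaws open and shut, and the axes are right-handed (so a half turn about z gives the same grasp; the last joint's range is limited). The gripper opens to 94 mm and grips with 3 to 60 N. Pads are 16 mm wide; open, the fingers measure 119 mm over their backs; the gripper's body (75 mm by 177 mm) begins 78 mm behind the grasp point.
Start: joints at [1.157, 0.426, 0.074, 1.606, -0.034, 1.111, -0.067], TCP at [175.977, -651.618, 205.467] pointing down, gripper open.
Joint ranges: [-2.85, 2.85], [-0.5, 2.14], [-1.23, 1.37], [0.21, 2.46], [-1.02, 4.16], [0.16, 2.05], [-2.73, 2.73]. Speed limits (rad/s): [1.89, 1.89, 2.39, 2.39, 3.01, 3.01, 3.01].

### API

Orientations are given as [roll, pitch, yaw] about the fixed x, y, z axes, in that order (R = Rz(yaw) Ry(pitch) Rx(roll)).
In Python, from bench import telemetry, eyes, finish_job, r gives the robot as it stands.
- The arm moves only by the tool move_arm, never from a script. Its argument "targets" is one flat list of numbers, 6 for each row, row after row: the shift along the tool's x, y, z in cm, then the turn, a rotation vector about the tool's x, y, z in degrees. In form: [dx, dy, dz, ax, ay, az, dx, dy, dz, ax, ay, az, ...]. A call has 1 to 5 rows; each row shifts and turns the commanded pose from where the row before left it, along the tool's axes as they then stand; what a row does not reach is not made up. A row lasts 1/12 s, in which the tool goes at most 41.7 mm and 7.16 degrees, less where a joint would pass 70% of its speed; a pose out of reach is approached as far as the arm can. A call with a gripper value outside its range is refused whole. "hand" is the opening in per cent of the stroke, from 0 (shut) to 100 (fully open), set as the call begins (left out, the last holds). The fingers move at their own pace and stop on an object; the grip force is fixed at half the most. Time passes only in rows, so rows that do not move let the fingers close. It gives the time, the measured TCP pose, the force and the opening at its end, in the units of the state.
- telemetry.observe(): the state, without advancing time (a new reading comes with each control period).
- eyes.snapshot(name): name is "side" or "top"; returns (picture, depth): 420x560x3 uint8, red, green, blue; 420x560 float32, mm along the optical axis (not along the pixel's ray), 0 where there is no reading.
- eyes.camera_params(name): a dict with "K" (3x3 intrinsics, pixels), "cam_to_world" (4x4, takes a point from camera to world coordinates). Camera axes: x right, y up, looking along -z (the intrinsics and any distortion apply to the point x, -y, -z); pixel columns grow to the right and rows downward; lengths in mm; the calibration is good to about 2 mm. A picture is of the moment at which its call begins. camera_params takes no time and is no camera call.
- finish_job(): hands the job in, once; it reports no verdict.
The state is a dict: "t": time; "joint_pos": joint angles; "joint_velocities": joint speeds; "tau": joint torques, N m; "eef_pos": TCP position; "orientation": TCP orientation; "wrist_force": force on the tool from outside, world axes, zero at the start; "wrist_torque": the same for the moment, N m; "finger_gap": finger opening in mm.
Only numpy, scipy, OpenCV 4.12 (cv2) and the standard library are available. Lean on these libraries where they do the work, as an engineer would, in place of code of your own. Each camera call takes 0.05 s, during which the arm holds its last target.

### The job

The lids of the three stoneware jars have been mixed up, so none of them closes: put each wooden lid on the jar of its own shape, turned to match and fully down on the rim. The bench is smeared with paint, so the lid that has to wait goes on the empty round cork mat meanwhile. Leave the jars where they stand, and do not knock over or shove the camera lens.

Things in the scene. Friction and masses are not known exactly. Their poses are not given: they have to be found in the camera images.
- lid_round: Round beech lid, 80 g: disc 98 mm across, 10 mm thick; below it a boss 70 mm across, 8 mm deep, that drops into the mouth with 7 mm play each side; on top, centred, a round upright knob 26 mm across, 30 mm high. Origin: centre of the boss's underside, z up (disc top 18 mm, knob top 48 mm). Starts perched on the oblong jar's rim. Seated at home, any lid's origin is 66 mm above the jar's foot.
- lid_square: Square beech lid, 90 g: plate 94 x 94 mm, 10 mm thick; below it a boss 66 x 66 mm, 8 mm deep, 7 mm play each side in its mouth; on top, centred, a square upright knob 24 x 24 mm, 30 mm high, parallel to the plate. Origin: centre of the boss's underside, z up, x and y along the sides (plate top 18 mm, knob top 48 mm). Starts perched on the round jar's rim.
- lid_oblong: Oblong beech lid, 80 g: plate 120 mm (x) by 70 mm (y), 10 mm thick; below it a boss 92 x 42 mm, 8 mm deep, 7 mm play each side in its mouth; on top, centred, an upright bar grip 60 mm long (x), 20 mm thick (y), 30 mm high. Origin: centre of the boss's underside, z up (plate top 18 mm, grip top 48 mm). Starts perched on the square jar's rim.
- jar_round: Round white stoneware jar, loose, 0.55 kg, 74 mm high, belly 112 mm across, rim 96 mm outside, mouth 84 mm, wall 6 mm, empty. Origin: centre of the foot, z up.
- jar_square: Square white stoneware jar, loose, 0.55 kg, 92 x 92 mm outside, 74 mm high, wall 6 mm, mouth 80 x 80 mm, empty. Origin: centre of the foot, z up, x and y along the sides.
- jar_oblong: Oblong white stoneware jar, loose, 0.55 kg, 118 mm (its x) by 68 mm (its y) outside, 74 mm high, wall 6 mm, mouth 106 x 56 mm, empty. Origin: centre of the foot, z up.
- cork_mat: Round cork mat, empty, fixed to the bench, 140 mm across and 10 mm thick. Origin: centre of its underside; its top is at 10 mm.
- lens: Black camera lens standing upright on its end, loose, 72 mm across, 86 mm high, ribbed rubber ring. It stands among the jars and is to be left alone. Origin: centre of its underside.
Mind the look-alikes: they are no part of the job. What is shaped like the lid_square but blue is not meant. What is shaped like the lid_round but turquoise is not meant.

How it is judged:
By the outcome, as a careful person would: the job done as asked, in the order asked, and still so for the second after the job is handed in, with the robot touching nothing.
It also fails if it takes over 106 s, if anything falls off the work surface, if the arm or the gripper's body presses on something with over 40 N, if the wrist force passes 120 N, or if a joint passes its speed limit or range.

## Working session

There is one attempt and no reset: what is moved stays moved. The work goes in short steps, Python scripts to look and compute and a tool call to move; the robot and the scene stay as the last step left them, time stands still between calls to the robot, and variables do not carry over. Pictures are saved under pics/ and viewed, and the job is handed in when it is done.

Besides the shell and the picture viewer there is one more tool, called after ">>>" as name(argument=value, ...) on one line, values as JSON. move_arm: Moves the arm, as the interface text tells. Its arguments: {"type":"object","properties":{"targets":{"type":"array"},"hand":{"type":"number"}},"required":["targets"]}

```bash
ls; mkdir -p pics; python3 - <<'E'
from bench import telemetry, eyes, r
import cv2, numpy as np
print(r.grasp_offset, telemetry.observe())
for n in("top","side"):
    p,d=eyes.snapshot(n); cv2.imwrite(f"pics/{n}0.png",p[:,:,::-1]); np.save(f"pics/{n}0.npy",d); np.save(f"pics/{n}0rgb.npy",p)
    print(eyes.camera_params(n))
E
```

```text
pics
18.8 {'t': 0.0, 'joint_pos': array([ 1.15746382,  0.42672966,  0.07386081,  1.60660685, -0.03411039,
        1.11077671, -0.06712179]), 'joint_velocities': array([-5.06324077e-04, -8.26945053e-06,  1.30886763e-03, -4.74894217e-04,
        1.53145816e-03,  2.88868300e-04,  7.55590976e-04]), 'tau': array([ 6.92601679e-04, -9.35829878e+01,  3.66690069e+00, -4.54191506e+01,
       -4.88993141e-02,  2.04257324e-02,  1.42545409e-04]), 'eef_pos': array([ 175.88262682, -651.23496963,  204.77753542]), 'orientation': array([ 3.14150456e+00,  1.25771739e-03, -1.30703097e+00]), 'wrist_force': array([-0.31082365, -0.39600666, -0.42894109]), 'wrist_torque': array([0.1092845 , 0.02469349, 0.01397777]), 'finger_gap': 93.70938289505246}
{'K': array([[420.96572702,   0.        , 282.16935384],
       [  0.        , 420.96572702, 205.99813381],
       [  0.        ,   0.        ,   1.        ]]), 'cam_to_world': array([[-7.62463395e-02,  9.77412638e-01, -1.97106650e-01,
         2.80588624e+02],
       [-9.97084391e-01, -7.53431344e-02,  1.20883960e-02,
         3.25503959e+01],
       [-3.03528180e-03,  1.97453660e-01,  9.80307523e-01,
         1.08245436e+03],
       [ 0.00000000e+00,  0.00000000e+00,  0.00000000e+00,
         1.00000000e+00]])}
{'K': array([[455.69262653,   0.        , 278.24586475],
       [  0.        , 455.69262653, 205.37459426],
       [  0.        ,   0.        ,   1.        ]]), 'cam_to_world': array([[-9.97566608e-01,  3.29797481e-02, -6.14263660e-02,
         4.09151328e+02],
       [-6.85955735e-02, -6.21858352e-01,  7.80119758e-01,
         6.73706801e+02],
       [-1.24703456e-02,  7.82434998e-01,  6.22607392e-01,
         6.02459587e+02],
       [ 0.00000000e+00,  0.00000000e+00,  0.00000000e+00,
         1.00000000e+00]])}
```

View pics/top0.png

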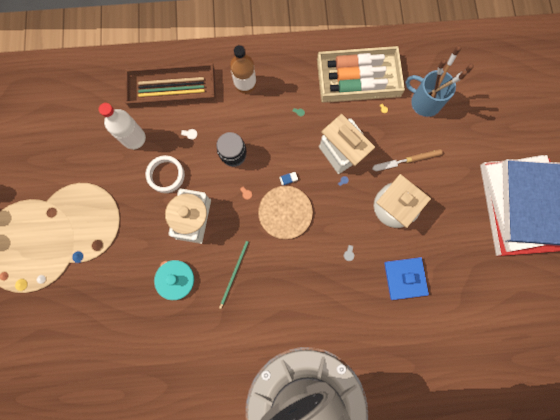

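View pics/side0.png

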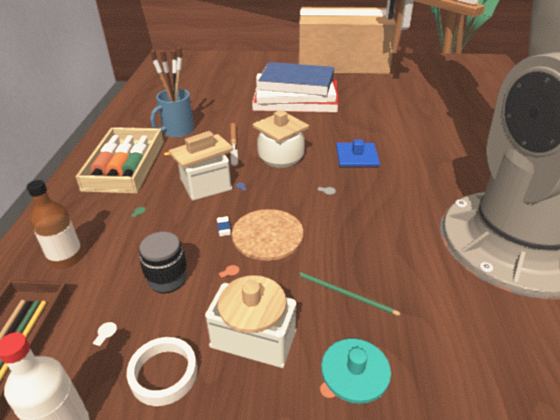

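The top view shows the round lid on the oblong jar at (187,214), the oblong lid on the square jar at (347,140), the square lid on the round jar at (403,200), the mat at (286,212) and the lens at (231,149). The blue decoy is at (407,279) and the turquoise one at (174,280). Next I'll measure them.

```bash
cat > h.py <<'E'
import numpy as np, cv2
from bench import eyes
def cloud(n,d):
    c=eyes.camera_params(n);K=c["K"];T=c["cam_to_world"]
    v,u=np.mgrid[0:d.shape[0],0:d.shape[1]]
    x=(u-K[0,2])/K[0,0]*d; y=-(v-K[1,2])/K[1,1]*d
    P=np.stack([x,y,-d,np.ones_like(d)],-1)@T.T
    P=P[...,:3].copy(); P[d<=0]=np.nan
    return P
def plane(Q):
    m=Q.mean(0);n=np.linalg.svd(Q-m)[2][2]; n*=np.sign(n[2]); return m,n
def rect(xy):
    return cv2.minAreaRect(xy.astype(np.float32))
E
python3 - <<'E'
from h import *
for n in("top","side"):
    d=np.load(f"pics/{n}0.npy");p=np.load(f"pics/{n}0rgb.npy");P=cloud(n,d)
    hsv=cv2.cvtColor(p,cv2.COLOR_RGB2HSV)
    print(n)
    # table check
    if n=="top":
        B={"sq":(360,160,450,235),"ob":(310,105,385,180),"rd":(155,180,220,250),"mat":(250,178,320,245),"lens":(210,125,255,172),"jar_rest":(0,0,1,1)}
    else:
        B={"sq":(245,105,315,170),"ob":(160,125,240,200),"rd":(200,270,305,365),"mat":(225,205,310,262),"lens":(135,225,195,295)}
    for k,(a,b,c,e) in B.items():
        Q=P[b:e,a:c].reshape(-1,3);h=hsv[b:e,a:c].reshape(-1,3)
        ok=np.isfinite(Q[:,0]);Q=Q[ok];h=h[ok]
        if len(Q)<10: continue
        hist,_=np.histogram(Q[:,2],bins=np.arange(-6,150,4))
        print(k,dict((int(z),int(c)) for z,c in zip(np.arange(-6,146,4),hist) if c>15))
        for lab,m in(("beech",(h[:,0]>8)&(h[:,0]<25)&(h[:,1]>70)&(h[:,2]>120)&(Q[:,2]>66)),("white",(h[:,1]<50)&(h[:,2]>100)&(Q[:,2]>25))):
            if m.sum()<30: continue
            S=Q[m]
            print("  ",lab,m.sum(),np.percentile(S,[2,50,98],axis=0).round(1).tolist(),rect(S[:,:2]))
E
python3 - <<'E'
import cv2
a=cv2.imread('pics/top0.png')
rows=[cv2.resize(a[y:y+90,x:x+90],(260,260),interpolation=cv2.INTER_CUBIC) for x,y in((140,170),(305,95),(360,155))]
b=cv2.imread('pics/side0.png')
r2=[cv2.resize(b[y:y+110,x:x+110],(260,260),interpolation=cv2.INTER_CUBIC) for x,y in((200,260),(150,105),(230,80))]
cv2.imwrite('pics/zoom.png',cv2.vconcat([cv2.hconcat(rows),cv2.hconcat(r2)]))
E
```

```text
top
sq {-6: 276, -2: 2762, 2: 1623, 6: 122, 10: 18, 26: 22, 30: 19, 38: 16, 42: 23, 46: 23, 50: 43, 54: 47, 58: 47, 62: 33, 66: 40, 70: 34, 74: 17, 86: 114, 90: 960, 94: 295, 118: 46, 122: 55}
   beech 1502 [[418.6, -324.3, 88.1], [470.4, -269.1, 92.8], [526.0, -218.4, 123.0]] ((506.8659362792969, -238.84877014160156), (188.51834106445312, 94.72522735595703), 44.39842987060547)
   white 341 [[418.2, -273.4, 27.2], [445.7, -231.7, 55.8], [517.0, -215.9, 75.0]] ((460.26568603515625, -252.27978515625), (108.17825317382812, 66.75668334960938), 34.92942810058594)
ob {-6: 289, -2: 2286, 2: 1107, 6: 138, 10: 26, 14: 20, 18: 21, 26: 19, 30: 17, 34: 23, 38: 18, 42: 18, 50: 18, 54: 19, 62: 19, 66: 25, 70: 59, 74: 110, 86: 73, 90: 687, 94: 270, 98: 21, 106: 18, 118: 78, 122: 121}
   beech 1317 [[580.7, -206.7, 87.9], [632.1, -152.7, 93.5], [693.6, -102.8, 124.7]] ((642.5628662109375, -161.2444305419922), (121.38131713867188, 86.0732650756836), 37.766357421875)
   white 357 [[578.1, -184.6, 27.0], [614.0, -122.3, 66.8], [691.2, -94.4, 78.2]] ((636.6925048828125, -153.345703125), (91.862648010253
[... 2605 characters left out ...]
8125, 253.5721435546875), (96.50373077392578, 97.85289764404297), 40.14788818359375)
   white 2048 [[423.3, 228.8, 26.2], [473.3, 281.7, 54.1], [544.7, 298.0, 74.3]] ((484.7738342285156, 253.71710205078125), (69.45633697509766, 119.71508026123047), 76.49018096923828)
mat {-6: 257, -2: 1654, 2: 110, 6: 2231, 10: 574}
lens {-6: 280, -2: 1608, 2: 22, 6: 47, 10: 60, 14: 68, 18: 61, 22: 58, 26: 23, 30: 60, 34: 84, 38: 67, 42: 75, 46: 77, 50: 77, 54: 113, 58: 118, 62: 65, 66: 80, 70: 77, 74: 86, 78: 128, 82: 726, 86: 127}
   white 969 [[620.4, 112.0, 64.2], [648.7, 145.6, 84.9], [678.4, 172.7, 86.8]] ((649.5206909179688, 141.939697265625), (64.70217895507812, 66.40409088134766), 43.47721862792969)
```

View pics/zoom.png

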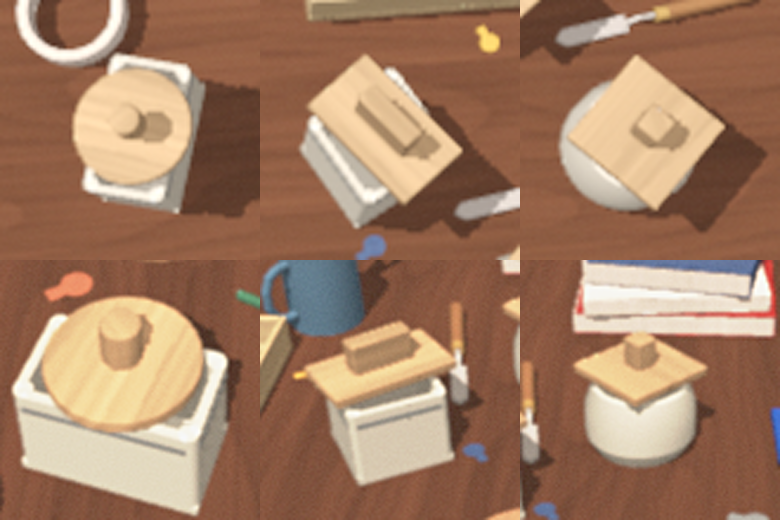

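Each lid rests flat on its rim: plate tops are at about 92 and knob tops at about 122, as they must be. Next: refined lid poses and the mat.

```bash
cat >> h.py <<'E'
def circ(xy):
    A=np.c_[2*xy,np.ones(len(xy))];s=np.linalg.lstsq(A,(xy**2).sum(1),rcond=None)[0]
    return s[:2].round(1),round(float(np.sqrt(s[2]+s[:2]@s[:2])),1)
def both(i):
    o=[]
    for n in("top","side"):
        d=np.load(f"pics/{n}{i}.npy");p=np.load(f"pics/{n}{i}rgb.npy");o.append((n,cloud(n,d),cv2.cvtColor(p,cv2.COLOR_RGB2HSV)))
    return o
def snap(i):
    for n in("top","side"):
        p,d=eyes.snapshot(n); cv2.imwrite(f"pics/{n}{i}.png",p[:,:,::-1]); np.save(f"pics/{n}{i}.npy",d); np.save(f"pics/{n}{i}rgb.npy",p)
def near(P,c,r,z0,z1):
    return np.isfinite(P[...,0])&(np.hypot(P[...,0]-c[0],P[...,1]-c[1])<r)&(P[...,2]>z0)&(P[...,2]<z1)
def beech(h): return (h[...,0]>8)&(h[...,0]<25)&(h[...,1]>60)&(h[...,2]>80)
def big(m):
    m=m.astype(np.uint8);n,l,s,_=cv2.connectedComponentsWithStats(m,connectivity=8)
    return l==1+np.argmax(s[1:,4]) if n>1 else m>0
E
python3 - <<'E'
from h import *
for n,P,h in both(0):
    print(n)
    for k,c in(("sq",(472,-268)),("ob",(637,-153)),("rd",(482,252))):
        m=big(near(P,c,75,84,99)&beech(h)); Q=P[m]; mm,nn=plane(Q)
        kt=near(P,mm,45,114,130)&beech(h); T=P[kt]
        print(k,"plate",rect(Q[:,:2]),"ctr",mm.round(1),"n",nn.round(3),"| knob",rect(T[:,:2]),T.mean(0).round(1))
    m=near(P,(480,20),100,6,18)&beech(h)
    m=big(near(P,(490,20),110,5,18)); Q=P[m]; hull=cv2.convexHull(Q[:,:2].astype(np.float32))[:,0]
    print("mat",cv2.minEnclosingCircle(hull),circ(hull),Q.mean(0).round(1))
    m=big(near(P,(647,141),50,76,95));Q=P[m];print("lens",cv2.minEnclosingCircle(Q[:,:2].astype(np.float32)),Q.mean(0).round(1))
    # tall obstacles
    m=np.isfinite(P[...,0])&(P[...,2]>100)&(P[...,2]<400)
    l=cv2.connectedComponentsWithStats(m.astype(np.uint8))
    for i in range(1,l[0]):
        if l[2][i,4]>25:
            Q=P[l[1]==i];print("tall",np.percentile(Q,[3,97],axis=0).round(0).tolist())
E
```

```text
top
sq plate ((473.09088134765625, -271.92193603515625), (93.97543334960938, 94.72522735595703), 44.39842987060547) ctr [ 471.6 -270.6   92.5] n [0.003 0.006 1.   ] | knob ((472.8050537109375, -271.2995910644531), (23.679195404052734, 24.456783294677734), 45.06233215332031) [ 472.6 -270.5  121.6]
ob plate ((637.5606079101562, -154.82919311523438), (120.84422302246094, 70.21461486816406), 38.28523635864258) ctr [ 633.8 -153.5   92.7] n [-0.006  0.007  1.   ] | knob ((637.6281127929688, -155.4415283203125), (60.29971694946289, 20.798307418823242), 37.985660552978516) [ 636.4 -154.9  122.2]
rd plate ((480.8330078125, 252.24191284179688), (97.5261001586914, 95.10961151123047), 41.10124588012695) ctr [479.5 250.7  93.2] n [-0.002 -0.003  1.   ] | knob ((481.11175537109375, 251.6258544921875), (24.334293365478516, 24.177141189575195), 70.97721099853516) [480.4 251.  122.4]
mat ((482.29656982421875, 13.671706199645996), 72.45704650878906) (array([481.4,  12.9]), 70.2) [480.7  12.5  11.3]
lens ((647.8161010742188, 138.4459991455078), 34.05033874511719) [646.  137.9  86.2]
tall [[826.0, 69.0,
[... 1252 characters left out ...]
45) [482.3 255.5 120.1]
mat ((482.1252136230469, 13.467571258544922), 71.11387634277344) (array([482.8,  13.7]), 69.8) [482.7  18.4   9. ]
lens ((649.2465209960938, 140.5643768310547), 34.463287353515625) [647.6 144.7  84. ]
tall [[163.0, -961.0, 103.0], [440.0, -699.0, 221.0]]
tall [[-195.0, -1240.0, 106.0], [171.0, -592.0, 275.0]]
tall [[20.0, -58.0, 109.0], [98.0, 86.0, 384.0]]
tall [[727.0, -428.0, 105.0], [795.0, -356.0, 221.0]]
tall [[460.0, -278.0, 101.0], [490.0, -255.0, 122.0]]
tall [[613.0, -170.0, 101.0], [664.0, -130.0, 122.0]]
tall [[827.0, 86.0, 102.0], [870.0, 124.0, 169.0]]
tall [[471.0, 244.0, 102.0], [494.0, 265.0, 122.0]]
tall [[688.0, 390.0, 103.0], [733.0, 437.0, 190.0]]
```

Both views agree to about 2 mm: round lid at (482,253), square lid at (474,-271) turned 45°, oblong lid at (638,-154) with its long axis at 38°, and mat at (482,13.5). The round lid goes to the mat first.

```bash
cat > go.py <<'E'
import sys,numpy as np
from bench import telemetry
from scipy.spatial.transform import Rotation as R
s=telemetry.observe(); p=np.array(s["eef_pos"]); o=s["orientation"]
Rm=R.from_euler("xyz",o).as_matrix()
yaw=np.degrees(np.arctan2(Rm[1,0],Rm[0,0]))
print("t %.2f"%s["t"],p.round(1),"yaw %.2f"%yaw,"tilt x,y comps of z",Rm[:2,2].round(4),"gap %.1f"%s["finger_gap"],"F",np.round(s["wrist_force"],1),"q7 %.2f"%s["joint_pos"][6])
for w in sys.argv[1:]:
    v=np.array([float(a) for a in w.split(",")]); 
    # constant-yaw shift in current tool axes (level tool), cm
    d=(v[:3]-p)@Rm/10
    print("to",v,"shift cm",d.round(2),"rows>=%.1f"%(np.linalg.norm(d)/4.17), "az %.1f"%(-(((v[3]-yaw)+180)%360-180)) if len(v)>3 else "")
    p=v[:3]
E
python3 go.py 440,-440,200 540,0,180 481.8,252.7,180,-15
```

```text
t 0.10 [ 175.9 -651.3  204.8] yaw -74.89 tilt x,y comps of z [-0.0004  0.0011] gap 93.9 F [ 0.6 -0.2  0.6] q7 -0.07
to [ 440. -440.  200.] shift cm [-13.51 -31.01   0.5 ] rows>=8.1 
to [540.   0. 180.] shift cm [-39.87 -21.13   2.04] rows>=10.8 
to [481.8 252.7 180.  -15. ] shift cm [-25.91  -0.97   0.03] rows>=6.2 az -59.9
```

>>> move_arm(targets=[-1.5,-3.4,0,0,0,0,-1.5,-3.4,0,0,0,0,-1.5,-3.4,0,0,0,0,-1.5,-3.4,0,0,0,0,-1.5,-3.4,0,0,0,0])

```text
t: 0.52
eef_pos: [321.5, -533.4, 205.2]
orientation: [3.141, 0.001, -1.307]
wrist_force: [1.1, -0.4, 0.1]
finger_gap: 94.0
```

>>> move_arm(targets=[-1.5,-3.4,0,0,0,0,-1.5,-3.4,0,0,0,0,-1.5,-3.4,0,0,0,0,-1.5,-3.4,0,0,0,0,-3.6,-1.9,0.2,0,0,0])

```text
t: 0.93
eef_pos: [448.5, -401.5, 203.2]
orientation: [-3.141, -0.001, -1.306]
wrist_force: [0.5, 0.3, -0.6]
finger_gap: 93.9
```

>>> move_arm(targets=[-3.6,-1.9,0.2,0,0,0,-3.6,-1.9,0.2,0,0,0,-3.6,-1.9,0.2,0,0,0,-3.6,-1.9,0.2,0,0,0,-3.6,-1.9,0.2,0,0,0])

```text
t: 1.35
eef_pos: [489.8, -201.3, 193.3]
orientation: [3.141, -0.0, -1.307]
wrist_force: [1.0, -0.0, 0.0]
finger_gap: 94.0
```

>>> move_arm(targets=[-3.6,-1.9,0.2,0,0,0,-3.6,-1.9,0.2,0,0,0,-3.6,-1.9,0.2,0,0,0,-3.6,-1.9,0.2,0,0,0,-3.6,-1.9,0.2,0,0,0])

```text
t: 1.77
eef_pos: [534.6, -2.8, 183.4]
orientation: [3.142, -0.0, -1.307]
wrist_force: [1.1, -0.4, 0.2]
finger_gap: 94.4
```

>>> move_arm(targets=[0,0,0,0,0,-7,0,0,0,0,0,-7,0,0,0,0,0,-7,0,0,0,0,0,-7,0,0,0,0,0,-7])

```text
t: 2.18
eef_pos: [534.5, -4.6, 183.2]
orientation: [3.141, 0.001, -0.69]
wrist_force: [-0.5, 0.1, -0.1]
finger_gap: 93.8
```

```bash
python3 go.py 481.8,252.7,180,-15
```

```text
t 2.18 [534.5  -4.6 183.2] yaw -39.53 tilt x,y comps of z [-0.0006  0.0001] gap 93.8 F [-0.5  0.1 -0.1] q7 -0.91
to [481.8 252.7 180.  -15. ] shift cm [-20.44 -16.49   0.33] rows>=6.3 az -24.5
```

>>> move_arm(targets=[-2.9,-2.3,0,0,0,0,-2.9,-2.3,0,0,0,0,-2.9,-2.3,0,0,0,0,-2.9,-2.3,0,0,0,0,-2.9,-2.3,0,0,0,0])

```text
t: 2.6
eef_pos: [496.5, 177.9, 183.4]
orientation: [3.141, 0.0, -0.697]
wrist_force: [1.1, -0.5, 0.1]
finger_gap: 94.0
```

>>> move_arm(targets=[-2.9,-2.3,0,0,0,0,-2.9,-2.3,0.3,0,0,0,0,0,0,0,0,0])

```text
t: 2.85
eef_pos: [479.5, 256.2, 180.4]
orientation: [-3.14, 0.002, -0.689]
wrist_force: [-0.3, -0.5, -0.4]
finger_gap: 94.0
```

```bash
python3 go.py 481.8,252.7,180 481.8,252.7,96
```

```text
t 2.85 [479.5 256.2 180.4] yaw -39.46 tilt x,y comps of z [-0.0007  0.0029] gap 94.0 F [-0.3 -0.5 -0.4] q7 -1.45
to [481.8 252.7 180. ] shift cm [0.4  0.12 0.04] rows>=0.1 
to [481.8 252.7  96. ] shift cm [0.02 0.01 8.4 ] rows>=2.0
```

>>> move_arm(targets=[0.4,0.1,0,0,0,0,0,0,3,0,0,0,0,0,3,0,0,0,0,0,1.5,0,0,0,0,0,0.9,0,0,0])

```text
t: 3.27
eef_pos: [484.2, 243.4, 94.3]
orientation: [3.139, 0.001, -0.698]
wrist_force: [0.4, -0.1, 0.6]
finger_gap: 94.0
```

>>> move_arm(targets=[0,0,0,0,0,0,0,0,0,0,0,0])

```text
t: 3.43
eef_pos: [485.1, 245.1, 96.8]
orientation: [3.141, 0.0, -0.697]
wrist_force: [-0.1, -0.0, 0.0]
finger_gap: 94.3
```

```bash
python3 go.py 481.8,252.7,95.5 
```

```text
t 3.43 [485.1 245.1  96.8] yaw -39.94 tilt x,y comps of z [-0.0001 -0.0001] gap 94.3 F [-0.1 -0.   0. ] q7 -1.50
to [481.8 252.7  95.5] shift cm [-0.74 -0.37  0.13] rows>=0.2
```

>>> move_arm(targets=[-0.7,-0.4,0.1,0,0,0,0,0,0,0,0,0,0,0,0,0,0,0])

```text
t: 3.68
eef_pos: [482.1, 254.0, 96.4]
orientation: [-3.14, -0.001, -0.695]
wrist_force: [0.6, -1.0, 0.5]
finger_gap: 93.9
```

```bash
python3 go.py 481.8,252.7,95.5 
```

```text
t 3.68 [482.1 254.   96.4] yaw -39.84 tilt x,y comps of z [0.0013 0.0008] gap 93.9 F [ 0.6 -1.   0.5] q7 -1.52
to [481.8 252.7  95.5] shift cm [0.06 0.12 0.09] rows>=0.0
```

Within tolerance, so I'll close the fingers.

>>> move_arm(targets=[0,0,0,0,0,0,0,0,0,0,0,0,0,0,0,0,0,0,0,0,0,0,0,0,0,0,0,0,0,0], hand=0)

```text
t: 4.1
eef_pos: [481.9, 253.1, 95.6]
orientation: [-3.142, -0.0, -0.696]
wrist_force: [-0.6, -0.7, -0.1]
finger_gap: 64.1
```

>>> move_arm(targets=[0,0,0,0,0,0,0,0,0,0,0,0,0,0,0,0,0,0,0,0,0,0,0,0,0,0,0,0,0,0])

```text
t: 4.52
eef_pos: [481.9, 253.2, 95.5]
orientation: [-3.142, 0.0, -0.696]
wrist_force: [-0.2, 0.1, 0.5]
finger_gap: 30.7
```

```bash
python3 go.py 481.8,252.7,170 482,13.5,170
```

```text
t 4.52 [481.9 253.2  95.5] yaw -39.89 tilt x,y comps of z [-0.  0.] gap 30.7 F [-0.2  0.1  0.5] q7 -1.52
to [481.8 252.7 170. ] shift cm [ 0.03  0.04 -7.45] rows>=1.8 
to [482.   13.5 170. ] shift cm [15.36 18.34 -0.  ] rows>=5.7
```

>>> move_arm(targets=[0,0,0,0,0,0,0,0,0,0,0,0,0,0,0,0,0,0])

```text
t: 4.77
eef_pos: [481.9, 253.2, 95.5]
orientation: [-3.142, 0.0, -0.696]
wrist_force: [-0.2, -0.5, 0.1]
finger_gap: 25.5
```

>>> move_arm(targets=[0,0,-1,0,0,0,0,0,-2,0,0,0,0,0,-2.5,0,0,0,0,0,-2,0,0,0,0,0,0,0,0,0])

```text
t: 5.18
eef_pos: [483.4, 254.5, 175.0]
orientation: [-3.137, -0.002, -0.696]
wrist_force: [0.4, 0.3, -0.6]
finger_gap: 25.6
```

>>> move_arm(targets=[1.5,1.8,0,0,0,0,2.4,2.9,0,0,0,0,2.4,2.9,0,0,0,0,2.4,2.9,0,0,0,0,2.4,2.9,0,0,0,0])

```text
t: 5.6
eef_pos: [480.5, 77.6, 170.7]
orientation: [-3.142, 0.0, -0.696]
wrist_force: [2.1, 0.8, -1.2]
finger_gap: 25.6
```

>>> move_arm(targets=[2.4,2.9,0,0,0,0,1.8,2,0,0,0,0,0,0,0,0,0,0,0,0,0,0,0,0,0,0,0,0,0,0])

```text
t: 6.02
eef_pos: [481.8, 15.3, 170.6]
orientation: [-3.141, 0.0, -0.696]
wrist_force: [0.2, 0.2, -1.6]
finger_gap: 25.3
```

```bash
python3 go.py 482,13.5,40; python3 -c "
from h import *
snap(1)"
```

```text
t 6.02 [481.8  15.3 170.6] yaw -39.88 tilt x,y comps of z [0.0001 0.0004] gap 25.3 F [ 0.2  0.2 -1.6] q7 -0.95
to [482.   13.5  40. ] shift cm [ 0.13  0.13 13.06] rows>=3.1
```

View pics/side1.png

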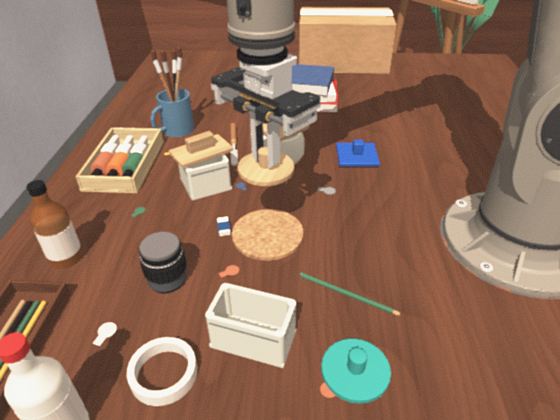

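The round lid is held level at (265,165), and the emptied oblong jar shows at (252,322). Lowering it onto the mat.

>>> move_arm(targets=[0.1,0.1,4,0,0,0,0,0,4,0,0,0,0,0,3,0,0,0,0,0,1.5,0,0,0,0,0,0.8,0,0,0])

```text
t: 6.53
eef_pos: [480.6, 14.5, 35.2]
orientation: [3.14, 0.003, -0.694]
wrist_force: [0.6, 0.1, -0.7]
finger_gap: 25.4
```

>>> move_arm(targets=[0,0,0.2,0,0,0,0,0,0,0,0,0,0,0,0,0,0,0])

```text
t: 6.78
eef_pos: [482.8, 13.7, 36.5]
orientation: [-3.14, -0.001, -0.696]
wrist_force: [-0.7, 0.6, -1.3]
finger_gap: 25.3
```

```bash
python3 go.py 482,13.5,32; python3 - <<'E'
from h import *
w=lambda h:(h[...,1]<60)&(h[...,2]>100)
for n,P,h in both(1):
    m=big(near(P,(482,254),85,66,84)&w(h));Q=P[m];print(n,rect(Q[:,:2]),Q.mean(0).round(1))
E
```

```text
t 6.78 [482.8  13.7  36.5] yaw -39.86 tilt x,y comps of z [0.0015 0.0002] gap 25.3 F [-0.7  0.6 -1.3] q7 -1.07
to [482.   13.5  32. ] shift cm [-0.05  0.07  0.45] rows>=0.1 
top ((483.0748291015625, 251.12977600097656), (69.56429290771484, 118.5565185546875), 75.24288177490234) [482.  252.   74.3]
side ((484.5845947265625, 252.64442443847656), (70.81403350830078, 118.7853012084961), 75.91706085205078) [483.8 255.9  71.8]
```

Oblong jar: centre (483.8,251.9), long axis at -14.4°, size 118.7x70, which matches.

>>> move_arm(targets=[0,0,0.3,0,0,0,0,0,0,0,0,0,0,0,0.1,0,0,0,0,0,0,0,0,0])

```text
t: 7.12
eef_pos: [482.2, 13.2, 31.8]
orientation: [-3.141, -0.0, -0.696]
wrist_force: [0.7, 0.4, -1.0]
finger_gap: 25.7
```

```bash
python3 go.py 482,13.5,32
```

```text
t 7.12 [482.2  13.2  31.8] yaw -39.90 tilt x,y comps of z [ 0.0006 -0.    ] gap 25.7 F [ 0.7  0.4 -1. ] q7 -1.07
to [482.   13.5  32. ] shift cm [-0.04 -0.01 -0.02] rows>=0.0
```

>>> move_arm(targets=[0,0,0.1,0,0,0,0,0,0,0,0,0,0,0,0,0,0,0])

```text
t: 7.37
eef_pos: [482.3, 13.3, 31.3]
orientation: [-3.141, -0.001, -0.696]
wrist_force: [-4.3, -0.3, 16.3]
finger_gap: 25.4
```

>>> move_arm(targets=[0,0,0.1,0,0,0,0,0,0,0,0,0,0,0,0,0,0,0])

```text
t: 7.62
eef_pos: [482.6, 13.5, 30.8]
orientation: [-3.141, -0.001, -0.696]
wrist_force: [-8.0, 1.7, 27.2]
finger_gap: 25.5
```

>>> move_arm(targets=[0,0,-0.1,0,0,0,0,0,0,0,0,0,0,0,0,0,0,0,0,0,0,0,0,0,0,0,0,0,0,0], hand=75)

```text
t: 8.03
eef_pos: [481.9, 13.2, 30.4]
orientation: [3.141, 0.0, -0.696]
wrist_force: [1.0, -0.2, -0.1]
finger_gap: 55.1
```

>>> move_arm(targets=[0,0,0,0,0,0,0,0,0,0,0,0,0,0,-3,0,0,0,0,0,-4,0,0,0,0,0,-4,0,0,0])

```text
t: 8.45
eef_pos: [480.9, 13.5, 141.2]
orientation: [3.14, 0.002, -0.696]
wrist_force: [0.9, -0.1, 0.2]
finger_gap: 70.6
```

```bash
python3 go.py 638.4,-154.2,160,-52
```

```text
t 8.45 [480.9  13.5 141.2] yaw -39.85 tilt x,y comps of z [-0.0027  0.0006] gap 70.6 F [ 0.9 -0.1  0.2] q7 -0.96
to [ 638.4 -154.2  160.   -52. ] shift cm [22.83  2.79 -1.93] rows>=5.5 az 12.1
```

>>> move_arm(targets=[3.8,0.5,-0.4,0,0,6,3.9,0.4,-0.4,0,0,6,3.7,0,-0.4,0,0,0,3.8,-0.2,-0.4,0,0,0,3.8,-0.2,-0.3,0,0,0])

```text
t: 8.87
eef_pos: [606.1, -133.9, 160.0]
orientation: [-3.141, -0.001, -0.906]
wrist_force: [1.1, 0.4, 0.8]
finger_gap: 70.6
```

>>> move_arm(targets=[3.3,-0.2,0,0,0,0,0,0,0,0,0,0,0,0,0,0,0,0,0,0,0,0,0,0])

```text
t: 9.2
eef_pos: [626.6, -156.3, 159.0]
orientation: [3.141, 0.001, -0.905]
wrist_force: [0.2, 2.2, 0.2]
finger_gap: 70.6
```

```bash
python3 go.py 638.4,-154.2,95.5,-52
```

```text
t 9.20 [ 626.6 -156.3  159. ] yaw -51.88 tilt x,y comps of z [-0.001   0.0007] gap 70.6 F [0.2 2.2 0.2] q7 -0.87
to [ 638.4 -154.2   95.5  -52. ] shift cm [ 0.57 -1.06  6.34] rows>=1.5 az 0.1
```

>>> move_arm(targets=[0.6,-1.1,1.5,0,0,0,0,0,2.5,0,0,0,0,0,1.6,0,0,0,0,0,0.5,0,0,0,0,0,0,0,0,0])

```text
t: 9.62
eef_pos: [638.3, -153.6, 97.5]
orientation: [3.14, 0.002, -0.904]
wrist_force: [-0.3, -0.1, 1.1]
finger_gap: 70.7
```

>>> move_arm(targets=[0,0,0,0,0,0,0,0,0,0,0,0])

```text
t: 9.78
eef_pos: [640.0, -154.6, 99.9]
orientation: [-3.14, -0.001, -0.905]
wrist_force: [-0.6, -0.1, -0.6]
finger_gap: 70.5
```

```bash
python3 go.py 638.4,-154.2,95.5,-52
```

```text
t 9.78 [ 640.  -154.6   99.9] yaw -51.87 tilt x,y comps of z [ 0.0017 -0.0003] gap 70.5 F [-0.6 -0.1 -0.6] q7 -0.90
to [ 638.4 -154.2   95.5  -52. ] shift cm [-0.13  0.1   0.44] rows>=0.1 az 0.1
```

>>> move_arm(targets=[-0.1,0.1,0.3,0,0,0,0,0,0,0,0,0,0,0,0,0,0,0,0,0,0,0,0,0,0,0,0,0,0,0], hand=0)

```text
t: 10.2
eef_pos: [638.1, -154.7, 95.7]
orientation: [-3.141, -0.0, -0.906]
wrist_force: [-0.5, 0.2, 0.5]
finger_gap: 40.2
```

>>> move_arm(targets=[0,0,0,0,0,0,0,0,0,0,0,0,0,0,0,0,0,0,0,0,0,0,0,0,0,0,0,0,0,0])

```text
t: 10.62
eef_pos: [638.1, -154.7, 95.5]
orientation: [-3.142, -0.0, -0.906]
wrist_force: [0.8, 0.3, -0.0]
finger_gap: 19.7
```

```bash
python3 go.py 638.4,-154.2,175 540,100,175 483.8,251.9,175,75.6
```

```text
t 10.62 [ 638.1 -154.7   95.5] yaw -51.89 tilt x,y comps of z [0.0001 0.    ] gap 19.7 F [ 0.8  0.3 -0. ] q7 -0.90
to [ 638.4 -154.2  175. ] shift cm [-0.02 -0.06 -7.95] rows>=1.9 
to [540. 100. 175.] shift cm [-26.07  -7.95   0.  ] rows>=6.5 
to [483.8 251.9 175.   75.6] shift cm [-15.42  -4.95   0.  ] rows>=3.9 az -127.5
```

>>> move_arm(targets=[0,0,-1,0,0,0,0,0,-2.5,0,0,0,0,0,-2.5,0,0,0,0,0,-2,0,0,0,0,0,0,0,0,0])

```text
t: 11.03
eef_pos: [640.1, -154.9, 180.7]
orientation: [-3.138, -0.004, -0.906]
wrist_force: [0.2, 0.2, 0.3]
finger_gap: 19.7
```

>>> move_arm(targets=[-2,-0.6,0,0,0,0,-3.8,-1.2,0,0,0,0,-3.8,-1.2,0,0,0,0,-3.8,-1.2,0,0,0,0,-3.8,-1.2,0,0,0,0])

```text
t: 11.45
eef_pos: [573.3, 15.4, 175.7]
orientation: [-3.142, -0.0, -0.906]
wrist_force: [0.9, 0.6, -0.6]
finger_gap: 19.6
```

>>> move_arm(targets=[-3.8,-1.2,0,0,0,0,-3.8,-1.2,0,0,0,0,0,0,0,0,0,-6.7,0,0,0,0,0,-6.7,0,0,0,0,0,-6.7])

```text
t: 11.87
eef_pos: [546.0, 89.6, 175.9]
orientation: [-3.142, -0.0, -0.547]
wrist_force: [0.1, -0.8, -0.4]
finger_gap: 19.8
```

>>> move_arm(targets=[0,0,0,0,0,-6.7,0,0,0,0,0,-6.7,0,0,0,0,0,-6.7,0,0,0,0,0,-6.7,0,0,0,0,0,-6.7])

```text
t: 12.28
eef_pos: [546.2, 88.6, 175.7]
orientation: [3.141, 0.0, 0.036]
wrist_force: [0.5, -0.0, -0.8]
finger_gap: 19.8
```

>>> move_arm(targets=[0,0,0,0,0,-6.7,0,0,0,0,0,-6.7,0,0,0,0,0,-6.7,0,0,0,0,0,-6.7,0,0,0,0,0,-6.7])

```text
t: 12.7
eef_pos: [546.2, 88.5, 175.7]
orientation: [3.141, 0.0, 0.62]
wrist_force: [-0.1, 0.9, -1.3]
finger_gap: 20.1
```

>>> move_arm(targets=[0,0,0,0,0,-6.7,0,0,0,0,0,-6.7,0,0,0,0,0,-6.7,0,0,0,0,0,-6.7,0,0,0,0,0,-6.7])

```text
t: 13.12
eef_pos: [546.2, 88.5, 175.7]
orientation: [3.142, 0.0, 1.205]
wrist_force: [-0.6, -0.3, -0.2]
finger_gap: 19.8
```

```bash
python3 go.py 483.8,251.9,175,75.6;python3 -c "
from h import *
snap(2)"
```

```text
t 13.12 [546.2  88.5 175.7] yaw 69.04 tilt x,y comps of z [-0.     -0.0002] gap 19.8 F [-0.6 -0.3 -0.2] q7 0.67
to [483.8 251.9 175.   75.6] shift cm [ 13.02 -11.67   0.07] rows>=4.2 az -6.6
```

View pics/side2.png

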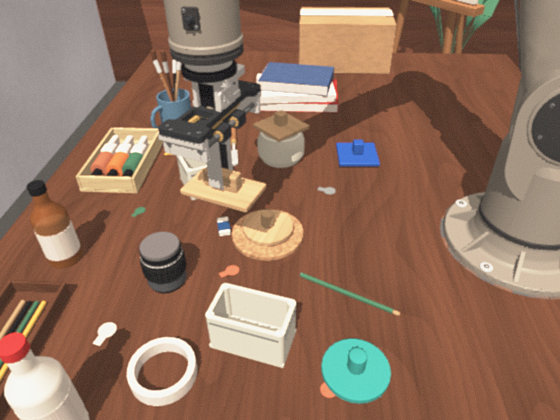

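View pics/top2.png

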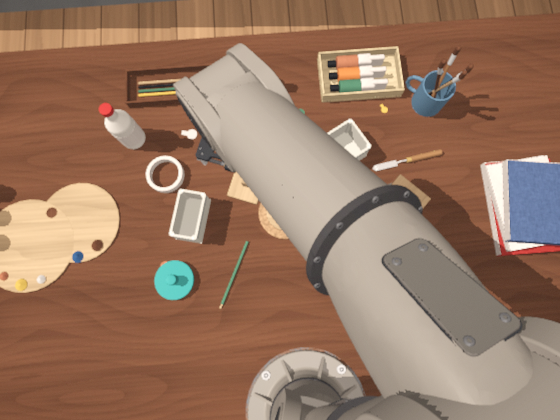

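The side view shows the oblong lid held level at (224,190) and the round lid on the mat at (267,228). The oblong jar is unmoved at (252,322).

>>> move_arm(targets=[2.6,-2.3,0,0,0,0,2.6,-2.3,0,0,0,0,2.6,-2.3,0,0,0,0,2.6,-2.4,0,0,0,0,2.6,-2.4,0,0,0,-6.6])

```text
t: 13.63
eef_pos: [483.7, 253.5, 175.9]
orientation: [3.141, 0.0, 1.307]
wrist_force: [1.5, 0.5, -0.7]
finger_gap: 19.6
```

>>> move_arm(targets=[0,0,0,0,0,0,0,0,0,0,0,0,0,0,0,0,0,0,0,0,0,0,0,0])

```text
t: 13.97
eef_pos: [485.0, 251.1, 175.4]
orientation: [3.141, 0.001, 1.31]
wrist_force: [0.1, -0.4, -0.7]
finger_gap: 19.9
```

```bash
python3 go.py 483.8,251.9,105,75.6;python3 -c "
from h import *
snap(3)
for n,P,h in both(3):
    m=big(near(P,(484,252),80,160,182)&beech(h)); Q=P[m]
    print(n,m.sum(),rect(Q[:,:2]),plane(Q))
"
```

```text
t 13.97 [485.  251.1 175.4] yaw 75.08 tilt x,y comps of z [-0.     -0.0006] gap 19.9 F [ 0.1 -0.4 -0.7] q7 0.43
to [483.8 251.9 105.   75.6] shift cm [ 0.05 -0.14  7.04] rows>=1.7 az -0.5
top 0 ((0.0, 0.0), (0.0, 0.0), 0.0) (array([nan, nan, nan]), array([0., 0., 1.]))
side 2761 ((482.6917419433594, 251.71539306640625), (71.25975036621094, 120.68021392822266), 75.2855453491211) (array([477.30456758, 266.01944701, 170.66148617]), array([0.00577042, 0.04442964, 0.99899585]))h.py:11: RuntimeWarning: Mean of empty slice.
  m=Q.mean(0);n=np.linalg.svd(Q-m)[2][2]; n*=np.sign(n[2]); return m,n
  ret = um.true_divide(
```

View pics/side3.png

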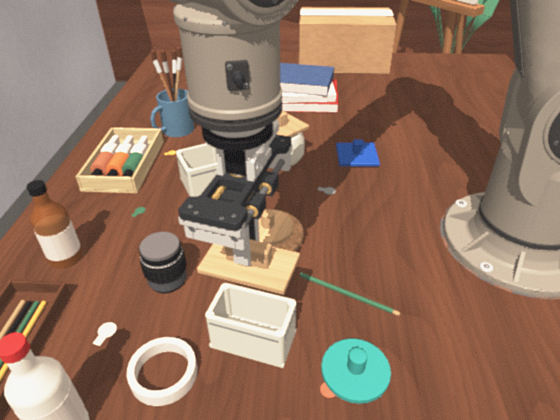

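>>> move_arm(targets=[0.1,0,2,0,0,-0.5,0,0,3,0,0,0,0,0,1.5,0,0,0,0,0,0.8,0,0,0,0,0,0,0,0,0])

```text
t: 14.48
eef_pos: [484.3, 252.2, 101.2]
orientation: [-3.14, 0.001, 1.322]
wrist_force: [0.7, 0.6, -1.1]
finger_gap: 19.7
```

>>> move_arm(targets=[0,0,0,0,0,0,0,0,0,0,0,0,0,0,0,0,0,0])

```text
t: 14.73
eef_pos: [485.4, 253.5, 103.6]
orientation: [3.14, -0.001, 1.323]
wrist_force: [-0.6, 0.3, -1.3]
finger_gap: 19.9
```

```bash
python3 go.py 484,251.9,89,75.6
```

```text
t 14.73 [485.4 253.5 103.6] yaw 75.78 tilt x,y comps of z [0.0016 0.0006] gap 19.9 F [-0.6  0.3 -1.3] q7 0.36
to [484.  251.9  89.   75.6] shift cm [-0.19 -0.1   1.46] rows>=0.4 az 0.2
```

>>> move_arm(targets=[-0.1,-0.1,0.4,0,0,0,0,0,0.4,0,0,0,0,0,0.3,0,0,0,0,0,0,0,0,0,0,0,0,0,0,0])

```text
t: 15.15
eef_pos: [483.4, 252.4, 91.3]
orientation: [-3.141, 0.0, 1.323]
wrist_force: [-0.6, 0.9, -0.5]
finger_gap: 19.5
```

>>> move_arm(targets=[0,0,0.1,0,0,0,0,0,0,0,0,0,0,0,0,0,0,0,0,0,0,0,0,0])

```text
t: 15.48
eef_pos: [483.6, 252.5, 90.6]
orientation: [3.142, -0.0, 1.323]
wrist_force: [-0.3, 0.5, -0.6]
finger_gap: 19.7
```

```bash
python3 go.py 484,251.9,87.5,75.6
```

```text
t 15.48 [483.6 252.5  90.6] yaw 75.81 tilt x,y comps of z [0.0001 0.0001] gap 19.7 F [-0.3  0.5 -0.6] q7 0.35
to [484.  251.9  87.5  75.6] shift cm [-0.05  0.06  0.31] rows>=0.1 az 0.2
```

The boss is inside the mouth (below 95) with no force, so I'll carry on down.

>>> move_arm(targets=[0,0,0.1,0,0,0,0,0,0.1,0,0,0,0,0,0,0,0,0,0,0,0,0,0,0])

```text
t: 15.82
eef_pos: [483.5, 252.4, 88.4]
orientation: [-3.141, 0.0, 1.323]
wrist_force: [-0.2, -0.2, -0.8]
finger_gap: 19.5
```

>>> move_arm(targets=[0,0,0.1,0,0,0,0,0,0,0,0,0,0,0,0,0,0,0])

```text
t: 16.07
eef_pos: [483.6, 252.5, 87.5]
orientation: [3.142, -0.0, 1.323]
wrist_force: [-0.2, 0.2, -0.1]
finger_gap: 19.5
```

>>> move_arm(targets=[0,0,0.1,0,0,0,0,0,0,0,0,0,0,0,0,0,0,0])

```text
t: 16.32
eef_pos: [483.6, 252.5, 87.4]
orientation: [3.141, 0.0, 1.323]
wrist_force: [-5.7, -4.7, 19.7]
finger_gap: 20.0
```

>>> move_arm(targets=[0,0,-0.1,0,0,0,0,0,0,0,0,0,0,0,0,0,0,0,0,0,0,0,0,0,0,0,0,0,0,0], hand=75)

```text
t: 16.73
eef_pos: [483.5, 252.4, 87.4]
orientation: [-3.141, 0.0, 1.323]
wrist_force: [0.0, 1.1, 0.2]
finger_gap: 49.8
```

>>> move_arm(targets=[0,0,-1,0,0,0,0,0,-3,0,0,0,0,0,-3,0,0,0,0,0,-2,0,0,0,0,0,0,0,0,0])

```text
t: 17.15
eef_pos: [485.1, 253.9, 182.1]
orientation: [3.137, -0.003, 1.323]
wrist_force: [0.4, 0.6, 0.2]
finger_gap: 70.1
```

```bash
python3 go.py 540,0,175 473.8,-270.8,165,-45
```

```text
t 17.15 [485.1 253.9 182.1] yaw 75.82 tilt x,y comps of z [0.0051 0.0023] gap 70.1 F [0.4 0.6 0.2] q7 0.45
to [540.   0. 175.] shift cm [-23.27  11.54   0.68] rows>=6.2 
to [ 473.8 -270.8  165.   -45. ] shift cm [-27.88   0.21   0.91] rows>=6.7 az 120.8
```

```bash
python3 -c "
from h import *
snap(4)
w=lambda h:(h[...,1]<60)&(h[...,2]>90)
for n,P,h in both(4):
    m=big(near(P,(637,-153),75,66,84)&w(h));Q=P[m];print(n,rect(Q[:,:2]),Q.mean(0).round(1))
    m=big(near(P,(484,252),80,78,92)&beech(h)); Q=P[m]
    print('oblong lid',n,m.sum(),rect(Q[:,:2]),plane(Q))
"
```

```text
top ((637.928466796875, -154.18447875976562), (93.74821472167969, 94.25829315185547), 29.389938354492188) [ 636.2 -152.8   73.8]
oblong lid top 0 ((0.0, 0.0), (0.0, 0.0), 0.0) (array([nan, nan, nan]), array([0., 0., 1.]))
side ((641.8031005859375, -152.2838897705078), (87.46656036376953, 97.58639526367188), 29.172382354736328) [ 651.1 -145.9   71.2]
oblong lid side 2477 ((480.915771484375, 253.048095703125), (71.93584442138672, 120.18749237060547), 76.07415771484375) (array([478.34726024, 263.25065154,  83.1537093 ]), array([9.02069264e-04, 1.25627697e-02, 9.99920678e-01]))h.py:11: RuntimeWarning: Mean of empty slice.
  m=Q.mean(0);n=np.linalg.svd(Q-m)[2][2]; n*=np.sign(n[2]); return m,n
  ret = um.true_divide(
```

View pics/side4.png

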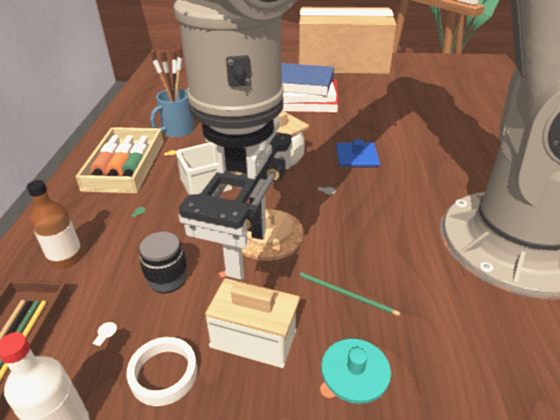

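View pics/top4.png

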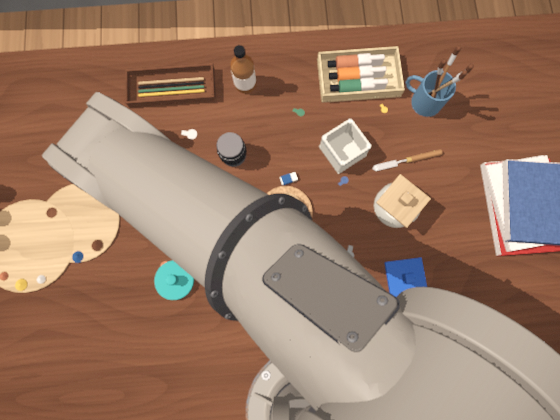

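The oblong lid is seated on its jar (side 252,310): its top is level at z 83. The square jar, seen from the top at (345,147), is 94 mm wide, centred at about (638.7,-153.3) and turned 29.3°. Next is the square lid.

>>> move_arm(targets=[-3.8,1.9,0,0,0,0,-3.8,1.9,0,0,0,0,-3.8,1.9,0,0,0,0,-3.8,1.9,0,0,0,0,-3.8,1.9,0,0,0,0])

```text
t: 17.67
eef_pos: [527.6, 46.9, 176.7]
orientation: [-3.14, 0.0, 1.324]
wrist_force: [1.9, 0.3, -0.2]
finger_gap: 70.4
```

>>> move_arm(targets=[-4,1.5,0,0,0,0,-4,0,0.2,0,0,0,-4,0,0.2,0,0,0,-4,0,0.2,0,0,0,-4,0,0.2,0,0,0])

```text
t: 18.08
eef_pos: [492.1, -149.2, 168.6]
orientation: [-3.14, -0.0, 1.323]
wrist_force: [1.1, 0.2, 0.1]
finger_gap: 70.3
```

>>> move_arm(targets=[-4,0,0,0,0,0,-4,0,0,0,0,0,-3,0,0,0,0,0,0,0,0,0,0,6.9,0,0,0,0,0,6.9])

```text
t: 18.5
eef_pos: [465.0, -256.2, 168.3]
orientation: [-3.139, -0.0, 1.074]
wrist_force: [-0.3, 1.8, 0.4]
finger_gap: 70.4
```

>>> move_arm(targets=[0,0,0,0,0,6.9,0,0,0,0,0,6.9,0,0,0,0,0,3.5,0,0,0,0,0,0,0,0,0,0,0,0])

```text
t: 18.92
eef_pos: [466.3, -253.9, 168.8]
orientation: [-3.14, 0.0, 0.783]
wrist_force: [-0.2, -0.4, 0.6]
finger_gap: 70.9
```

```bash
python3 go.py 473.8,-270.8,96,44.7
```

```text
t 18.92 [ 466.3 -253.9  168.8] yaw 44.87 tilt x,y comps of z [-0.0011  0.0007] gap 70.9 F [-0.2 -0.4  0.6] q7 0.99
to [ 473.8 -270.8   96.    44.7] shift cm [-0.66  1.74  7.28] rows>=1.8 az 0.2
```

>>> move_arm(targets=[-0.7,1.7,0.5,0,0,0,0,0,2.5,0,0,0,0,0,2.2,0,0,0,0,0,1.5,0,0,0,0,0,0,0,0,0])

```text
t: 19.33
eef_pos: [471.8, -270.3, 99.3]
orientation: [-3.137, 0.001, 0.783]
wrist_force: [-0.9, 0.2, 0.0]
finger_gap: 70.9
```

>>> move_arm(targets=[0,0,0,0,0,0,0,0,0,0,0,0,0,0,0,0,0,0])

```text
t: 19.58
eef_pos: [474.2, -271.4, 103.6]
orientation: [3.14, -0.0, 0.781]
wrist_force: [-0.1, 0.4, -0.4]
finger_gap: 70.5
```

```bash
python3 go.py 473.8,-270.8,95.5,44.7
```

```text
t 19.58 [ 474.2 -271.4  103.6] yaw 44.75 tilt x,y comps of z [ 0.0013 -0.0007] gap 70.5 F [-0.1  0.4 -0.4] q7 0.95
to [ 473.8 -270.8   95.5   44.7] shift cm [ 0.01 -0.08  0.81] rows>=0.2 az 0.0
```

>>> move_arm(targets=[0,-0.1,0.6,0,0,0,0,0,0,0,0,0,0,0,0,0,0,0])

```text
t: 19.83
eef_pos: [472.8, -270.4, 96.5]
orientation: [-3.142, 0.0, 0.781]
wrist_force: [-0.2, -0.2, 0.6]
finger_gap: 70.3
```

```bash
python3 go.py 473.8,-270.8,95.5,44.7
```

```text
t 19.83 [ 472.8 -270.4   96.5] yaw 44.72 tilt x,y comps of z [-0.0001 -0.    ] gap 70.3 F [-0.2 -0.2  0.6] q7 0.94
to [ 473.8 -270.8   95.5   44.7] shift cm [0.05 0.1  0.1 ] rows>=0.0 az 0.0
```

>>> move_arm(targets=[0,0.1,0.1,0,0,0,0,0,0,0,0,0,0,0,0,0,0,0,0,0,0,0,0,0,0,0,0,0,0,0], hand=0)

```text
t: 20.25
eef_pos: [473.6, -271.2, 95.5]
orientation: [3.142, -0.0, 0.78]
wrist_force: [-0.4, -0.9, -1.1]
finger_gap: 40.3
```

>>> move_arm(targets=[0,0,0,0,0,0,0,0,0,0,0,0,0,0,0,0,0,0,0,0,0,0,0,0,0,0,0,0,0,0])

```text
t: 20.67
eef_pos: [473.7, -271.3, 95.6]
orientation: [3.141, 0.0, 0.78]
wrist_force: [0.2, -0.2, 2.0]
finger_gap: 23.8
```

>>> move_arm(targets=[0,0,0,0,0,0,0,0,-1,0,0,0,0,0,-2.5,0,0,0,0,0,-2.5,0,0,0,0,0,-2,0,0,0])

```text
t: 21.08
eef_pos: [473.8, -271.0, 177.6]
orientation: [3.141, -0.001, 0.781]
wrist_force: [-0.3, -0.1, -0.4]
finger_gap: 23.8
```

```bash
python3 go.py 638.7,-153.3,175,29.3
```

```text
t 21.08 [ 473.8 -271.   177.6] yaw 44.73 tilt x,y comps of z [0.0006 0.0001] gap 23.8 F [-0.3 -0.1 -0.4] q7 1.01
to [ 638.7 -153.3  175.    29.3] shift cm [19.99  3.24  0.27] rows>=4.9 az 15.4
```

>>> move_arm(targets=[2,0.3,0,0,0,0,3.6,0.6,0,0,0,0,3.6,0.6,0,0,0,0,3.6,0.6,0,0,0,0,3.6,0.6,0,0,0,0])

```text
t: 21.5
eef_pos: [610.3, -174.0, 176.3]
orientation: [3.141, -0.0, 0.78]
wrist_force: [0.3, -0.6, -0.4]
finger_gap: 23.7
```

>>> move_arm(targets=[3.6,0.5,0,0,0,5.2,0,0,0,0,0,5.2,0,0,0,0,0,5,0,0,0,0,0,0,0,0,0,0,0,0])

```text
t: 21.92
eef_pos: [638.1, -153.2, 175.9]
orientation: [3.142, 0.0, 0.514]
wrist_force: [0.8, -0.7, -0.5]
finger_gap: 24.0
```

```bash
python3 go.py 638.7,-153.3,105,29.3;python3 -c "
from h import *
snap(5)
w=lambda h:(h[...,1]<60)&(h[...,2]>90)
for n,P,h in both(5):
    m=big(near(P,(474,-265),75,66,84)&w(h));Q=P[m];print(n,m.sum(), cv2.minEnclosingCircle(Q[:,:2].astype(np.float32)) if len(Q) else 0)
    m=big(near(P,(638,-153),80,160,182)&beech(h)); Q=P[m]
    print('lid',n,m.sum(),rect(Q[:,:2]) if len(Q) else 0)
"
```

```text
t 21.92 [ 638.1 -153.2  175.9] yaw 29.48 tilt x,y comps of z [-0.0001 -0.0001] gap 24.0 F [ 0.8 -0.7 -0.5] q7 0.44
to [ 638.7 -153.3  105.    29.3] shift cm [0.04 0.04 7.09] rows>=1.7 az 0.2
top 382 ((472.57440185546875, -270.5806579589844), 51.166656494140625)
lid top 862 ((628.0421752929688, -140.5719757080078), (94.81029510498047, 62.18054962158203), 30.059707641601562)
side 332 ((475.19744873046875, -268.5971984863281), 50.41120147705078)
lid side 982 ((637.3802490234375, -153.42381286621094), (94.19612121582031, 97.52445220947266), 29.598556518554688)
```

View pics/side5.png

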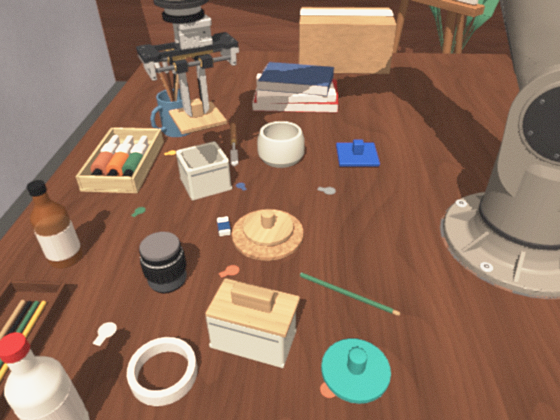

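This is a clear view. The square lid hangs level over the square jar (side 204,170), the round jar is open at (281,143), and the round lid sits on the mat at (268,228).

```bash
python3 -c "
from h import *
w=lambda h:(h[...,1]<60)&(h[...,2]>90)
for n,P,h in both(5):
    m=big(near(P,(638,-153),75,66,80)&w(h));Q=P[m];print('sqjar',n,m.sum(),rect(Q[:,:2]))
    m=big(near(P,(474,-268),75,66,80)&w(h));Q=P[m];hull=cv2.convexHull(Q[:,:2].astype(np.float32))[:,0];print('rdjar',n,circ(hull),Q.mean(0))
    m=near(P,(482,13.5),60,22,35)&beech(h);Q=P[m];hull=cv2.convexHull(Q[:,:2].astype(np.float32))[:,0];print('rdlid',n,circ(hull))
    m=near(P,(482,13.5),60,50,65)&beech(h);Q=P[m];print('knob',n,rect(Q[:,:2]),Q.mean(0).round(1))
    m=big(near(P,(484,252),80,78,92)&beech(h));Q=P[m];print('oblid',n,rect(Q[:,:2]),plane(Q))
    m=near(P,(647,141),50,76,95);Q=P[m];print('lens',cv2.minEnclosingCircle(Q[:,:2].astype(np.float32)))
"
```

```text
sqjar top 259 ((636.895751953125, -153.16416931152344), (92.66204071044922, 92.20077514648438), 28.6796932220459)
rdjar top (array([ 472.4, -269.9]), 50.1) [ 468.08108839 -263.44205496   73.08141217]
rdlid top (array([480.5,  13. ]), 48.5)
knob top ((480.22479248046875, 12.536788940429688), (24.12921905517578, 23.066370010375977), 64.0668716430664) [479.7  12.7  58.3]
oblid top ((480.41790771484375, 251.38612365722656), (70.875732421875, 121.91292572021484), 75.48291015625) (array([477.42637593, 250.02818835,  85.22539062]), array([ 0.00239602, -0.00263412,  0.99999366]))
lens ((647.2598876953125, 138.75184631347656), 34.62897491455078)
sqjar side 498 ((638.8639526367188, -151.77426147460938), (92.93630981445312, 96.48414611816406), 28.919954299926758)
rdjar side (array([ 475.1, -268.6]), 49.2) [ 475.07156761 -261.91982152   70.79825673]
rdlid side (array([482.1,  14.3]), 49.0)
knob side ((482.4588317871094, 15.044261932373047), (23.629135131835938, 24.361833572387695), 43.866966247558594) [481.7  17.1  55.9]
oblid side ((480.92681884765625, 253.021728515625), (71.7880630493164, 120.10614776611328), 75.79039764404297) (array([478.3887525 , 263.42251881,  83.17519945]), array([0.00100821, 0.01449639, 0.99989441]))
lens ((649.5759887695312, 141.2415313720703), 34.63890838623047)
```

>>> move_arm(targets=[0,0,2,0,0,0,0,0,3,0,0,0,0,0,1.8,0,0,0,0,0,0.4,0,0,0,0,0,0,0,0,0])

```text
t: 22.43
eef_pos: [637.4, -153.5, 102.7]
orientation: [-3.14, 0.001, 0.512]
wrist_force: [-0.8, -0.4, 0.2]
finger_gap: 23.4
```

>>> move_arm(targets=[0,0,0,0,0,0,0,0,0,0,0,0,0,0,0,0,0,0])

```text
t: 22.68
eef_pos: [639.0, -153.4, 105.0]
orientation: [3.14, -0.001, 0.512]
wrist_force: [0.4, 0.5, -1.1]
finger_gap: 23.7
```

```bash
python3 go.py 638.7,-153.3,95,29.3
```

```text
t 22.68 [ 639.  -153.4  105. ] yaw 29.32 tilt x,y comps of z [ 0.0019 -0.0004] gap 23.7 F [ 0.4  0.5 -1.1] q7 0.40
to [ 638.7 -153.3   95.    29.3] shift cm [-0.02 -0.03  1.  ] rows>=0.2 az 0.0
```

>>> move_arm(targets=[0.1,0,0.5,0,0,0.4,0,0,0.5,0,0,0,0,0,0.2,0,0,0,0,0,0,0,0,0,0,0,0,0,0,0])

```text
t: 23.1
eef_pos: [639.0, -152.7, 91.2]
orientation: [-3.141, 0.0, 0.505]
wrist_force: [-0.9, -0.3, -0.6]
finger_gap: 23.5
```

>>> move_arm(targets=[0,0,0.2,0,0,0,0,0,0,0,0,0,0,0,0,0,0,0])

```text
t: 23.35
eef_pos: [639.1, -152.7, 89.4]
orientation: [-3.141, 0.0, 0.505]
wrist_force: [0.4, -0.2, -1.6]
finger_gap: 23.4
```

>>> move_arm(targets=[0,0,0.1,0,0,0,0,0,0.1,0,0,0,0,0,0,0,0,0,0,0,0,0,0,0])

```text
t: 23.68
eef_pos: [639.2, -152.8, 88.2]
orientation: [3.141, -0.0, 0.504]
wrist_force: [-4.3, -0.1, 8.6]
finger_gap: 24.2
```

>>> move_arm(targets=[0,0,0.1,0,0,0,0,0,0,0,0,0,0,0,0,0,0,0])

```text
t: 23.93
eef_pos: [639.3, -152.9, 88.1]
orientation: [3.141, -0.0, 0.504]
wrist_force: [-9.1, 0.6, 22.7]
finger_gap: 23.5
```

>>> move_arm(targets=[0,0,-0.1,0,0,0,0,0,0,0,0,0,0,0,0,0,0,0,0,0,0,0,0,0,0,0,0,0,0,0], hand=75)

```text
t: 24.35
eef_pos: [639.1, -152.7, 87.3]
orientation: [-3.141, 0.0, 0.505]
wrist_force: [-0.2, -0.1, 0.0]
finger_gap: 53.5
```

>>> move_arm(targets=[0,0,0,0,0,0,0,0,-1,0,0,0,0,0,-3,0,0,0,0,0,-3,0,0,0,0,0,-1,0,0,0])

```text
t: 24.77
eef_pos: [640.9, -152.6, 172.4]
orientation: [3.139, -0.004, 0.505]
wrist_force: [1.2, -0.5, 1.0]
finger_gap: 70.4
```

```bash
python3 go.py 481.5,13.7,140
```

```text
t 24.77 [ 640.9 -152.6  172.4] yaw 28.92 tilt x,y comps of z [ 0.0046 -0.0007] gap 70.4 F [ 1.2 -0.5  1. ] q7 0.43
to [481.5  13.7 140. ] shift cm [ -5.92 -22.28   3.15] rows>=5.6
```

>>> move_arm(targets=[-0.9,-3.6,0,0,0,0,-1,-3.8,0,0,0,0,-1,-3.8,0.5,0,0,0,-1,-3.8,1,0,0,0,-1,-3.8,1,0,0,0])

```text
t: 25.18
eef_pos: [504.2, -10.9, 142.9]
orientation: [3.141, -0.001, 0.504]
wrist_force: [0.8, 1.6, 0.0]
finger_gap: 70.0
```

>>> move_arm(targets=[-0.9,-3.4,0.6,0,0,0,0,0,0,0,0,0,0,0,0,0,0,0,0,0,0,0,0,0])

```text
t: 25.52
eef_pos: [481.7, 13.3, 137.1]
orientation: [3.141, -0.001, 0.505]
wrist_force: [0.5, -0.2, 0.2]
finger_gap: 70.8
```

```bash
python3 go.py 481.5,13.7,32
```

```text
t 25.52 [481.7  13.3 137.1] yaw 28.92 tilt x,y comps of z [ 0.0011 -0.0003] gap 70.8 F [ 0.5 -0.2  0.2] q7 0.16
to [481.5  13.7  32. ] shift cm [-1.000e-02 -6.000e-02  1.051e+01] rows>=2.5
```

>>> move_arm(targets=[0,0,2,0,0,0,0,0,3,0,0,0,0,0,3,0,0,0,0,0,1.5,0,0,0,0,0,0.4,0,0,0])

```text
t: 25.93
eef_pos: [480.4, 12.6, 35.2]
orientation: [-3.14, 0.003, 0.503]
wrist_force: [-0.4, -1.0, 0.6]
finger_gap: 70.3
```

>>> move_arm(targets=[0,0,0,0,0,0,0,0,0,0,0,0,0,0,0,0,0,0])

```text
t: 26.18
eef_pos: [482.1, 13.4, 38.6]
orientation: [3.141, -0.002, 0.504]
wrist_force: [0.4, 0.2, 0.1]
finger_gap: 70.7
```

```bash
python3 go.py 481.5,13.7,32
```

```text
t 26.18 [482.1  13.4  38.6] yaw 28.88 tilt x,y comps of z [ 0.0017 -0.    ] gap 70.7 F [0.4 0.2 0.1] q7 0.03
to [481.5  13.7  32. ] shift cm [-0.04 -0.06  0.66] rows>=0.2
```

>>> move_arm(targets=[0,0,0.5,0,0,0,0,0,0,0,0,0,0,0,0,0,0,0,0,0,0,0,0,0])

```text
t: 26.52
eef_pos: [481.2, 13.5, 32.7]
orientation: [3.141, -0.0, 0.505]
wrist_force: [-0.4, -0.0, -0.4]
finger_gap: 70.3
```

```bash
python3 go.py 481.5,13.7,31.8
```

```text
t 26.52 [481.2  13.5  32.7] yaw 28.91 tilt x,y comps of z [ 0.0003 -0.    ] gap 70.3 F [-0.4 -0.  -0.4] q7 0.02
to [481.5  13.7  31.8] shift cm [0.04 0.   0.09] rows>=0.0
```

>>> move_arm(targets=[0,0,0.1,0,0,0,0,0,0,0,0,0,0,0,0,0,0,0,0,0,0,0,0,0,0,0,0,0,0,0], hand=0)

```text
t: 26.93
eef_pos: [481.1, 13.6, 31.5]
orientation: [-3.142, -0.0, 0.505]
wrist_force: [-0.4, 0.3, -0.7]
finger_gap: 40.5
```

>>> move_arm(targets=[0,0,0,0,0,0,0,0,0,0,0,0,0,0,0,0,0,0,0,0,0,0,0,0,0,0,0,0,0,0])

```text
t: 27.35
eef_pos: [481.1, 13.6, 31.5]
orientation: [-3.142, -0.0, 0.505]
wrist_force: [0.9, 0.4, -0.6]
finger_gap: 25.6
```

>>> move_arm(targets=[0,0,-1,0,0,0,0,0,-3,0,0,0,0,0,-3.5,0,0,0,0,0,-3.5,0,0,0,0,0,-3,0,0,0])

```text
t: 27.77
eef_pos: [480.8, 14.0, 174.3]
orientation: [-3.142, -0.001, 0.505]
wrist_force: [-0.1, 0.5, -1.7]
finger_gap: 25.7
```

```bash
python3 go.py 510,-130,175 473.7,-269.2,175
```

```text
t 27.77 [480.8  14.  174.3] yaw 28.95 tilt x,y comps of z [0.0006 0.0004] gap 25.7 F [-0.1  0.5 -1.7] q7 0.20
to [ 510. -130.  175.] shift cm [-4.42 14.01 -0.08] rows>=3.5 
to [ 473.7 -269.2  175. ] shift cm [-9.910e+00  1.042e+01 -1.000e-02] rows>=3.4
```

>>> move_arm(targets=[-0.6,2,0,0,0,0,-1.2,3.8,0,0,0,0,-1.2,3.8,0,0,0,0,-1.4,3.6,0,0,0,0,-2.4,2.8,0,0,0,0])

```text
t: 28.18
eef_pos: [500.0, -161.3, 172.4]
orientation: [3.141, -0.001, 0.505]
wrist_force: [-0.4, 0.4, -0.7]
finger_gap: 25.3
```

>>> move_arm(targets=[-2.6,2.8,0,0,0,0,-2.6,2.8,0,0,0,0,-2.3,2.4,0,0,0,0,0,0,0,0,0,0,0,0,0,0,0,0])

```text
t: 28.6
eef_pos: [471.0, -267.2, 171.9]
orientation: [-3.141, -0.0, 0.501]
wrist_force: [0.5, 0.5, -0.9]
finger_gap: 25.6
```

```bash
python3 go.py 473.7,-269.2,100;python3 -c "
from h import *
snap(6)
for n,P,h in both(6):
    m=big(near(P,(474,-269),80,160,182)&beech(h)); Q=P[m]
    print('lid',n,m.sum(),rect(Q[:,:2]) if len(Q) else 0)
    m=big(near(P,(638,-153),80,78,92)&beech(h)); Q=P[m]
    print('sqlid',n,m.sum(),rect(Q[:,:2]) if len(Q) else 0,plane(Q))
"
```

```text
t 28.60 [ 471.  -267.2  171.9] yaw 28.71 tilt x,y comps of z [-0.0001  0.0002] gap 25.6 F [ 0.5  0.5 -0.9] q7 0.76
to [ 473.7 -269.2  100. ] shift cm [0.14 0.3  7.19] rows>=1.7 
lid top 812 ((460.2270202636719, -253.6101837158203), (97.01443481445312, 65.33988952636719), 31.621824264526367)
sqlid top 1237 ((637.3773193359375, -154.85911560058594), (94.73262786865234, 96.39134216308594), 29.100608825683594) (array([ 635.07115118, -153.91821544,   84.81698951]), array([-9.23323666e-04, -1.31565361e-04,  9.99999565e-01]))
lid side 657 ((471.00250244140625, -259.23724365234375), (96.15533447265625, 88.23346710205078), 5.836478233337402)
sqlid side 950 ((638.9131469726562, -153.09078979492188), (93.65119171142578, 96.33053588867188), 28.979463577270508) (array([ 636.73557913, -144.06298522,   83.03391493]), array([-0.00394653,  0.01000093,  0.9999422 ]))
```

View pics/side6.png

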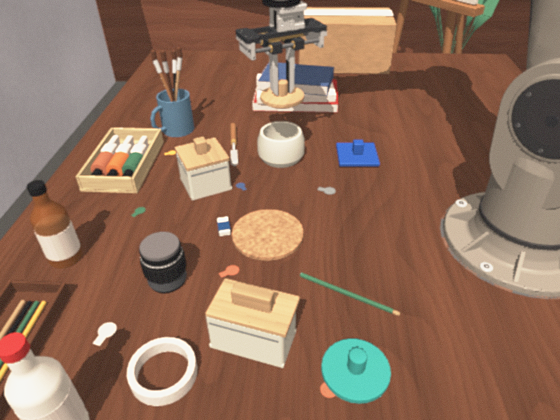

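The square lid is seated at (204,160): its top is at 84 and its 29.0° turn matches the jar. The mat is empty, and the round lid hangs over the round jar at (283,97).

>>> move_arm(targets=[0.1,0.3,2,0,0,0,0,0,2.5,0,0,0,0,0,1.5,0,0,0,0,0,0.8,0,0,0,0,0,0,0,0,0])

```text
t: 29.12
eef_pos: [473.9, -266.2, 102.3]
orientation: [-3.139, 0.001, 0.507]
wrist_force: [-0.6, -0.6, -1.2]
finger_gap: 25.5
```

>>> move_arm(targets=[0,0,0,0,0,0,0,0,0,0,0,0,0,0,0,0,0,0])

```text
t: 29.37
eef_pos: [474.9, -267.9, 104.6]
orientation: [3.14, -0.001, 0.505]
wrist_force: [-0.8, -0.8, -0.4]
finger_gap: 25.5
```

```bash
python3 go.py 473.7,-269.2,95
```

```text
t 29.37 [ 474.9 -267.9  104.6] yaw 28.93 tilt x,y comps of z [ 0.0015 -0.0008] gap 25.5 F [-0.8 -0.8 -0.4] q7 0.70
to [ 473.7 -269.2   95. ] shift cm [-0.17  0.05  0.96] rows>=0.2
```

>>> move_arm(targets=[-0.1,0.1,0.5,0,0,0,0,0,0.4,0,0,0,0,0,0.2,0,0,0,0,0,0,0,0,0,0,0,0,0,0,0])

```text
t: 29.78
eef_pos: [473.7, -269.1, 92.3]
orientation: [-3.141, 0.0, 0.505]
wrist_force: [0.8, 0.4, -1.5]
finger_gap: 25.2
```

>>> move_arm(targets=[0,0,0.2,0,0,0,0,0,0,0,0,0,0,0,0,0,0,0])

```text
t: 30.03
eef_pos: [473.8, -269.1, 90.5]
orientation: [-3.141, 0.0, 0.505]
wrist_force: [0.2, -0.4, -1.1]
finger_gap: 25.6
```

>>> move_arm(targets=[0,0,0.1,0,0,0,0,0,0,0,0,0,0,0,0,0,0,0])

```text
t: 30.28
eef_pos: [473.8, -269.1, 89.5]
orientation: [-3.142, -0.0, 0.505]
wrist_force: [-0.0, 0.2, -1.5]
finger_gap: 25.6
```

>>> move_arm(targets=[0,0,0.1,0,0,0,0,0,0,0,0,0,0,0,0,0,0,0])

```text
t: 30.53
eef_pos: [473.8, -269.1, 88.4]
orientation: [-3.141, -0.0, 0.505]
wrist_force: [0.0, 0.1, -1.2]
finger_gap: 25.4
```

>>> move_arm(targets=[0,0,0.1,0,0,0,0,0,0,0,0,0,0,0,0,0,0,0])

```text
t: 30.78
eef_pos: [473.9, -269.2, 87.5]
orientation: [3.142, -0.0, 0.505]
wrist_force: [0.2, 0.8, 0.1]
finger_gap: 25.5
```

>>> move_arm(targets=[0,0,0.1,0,0,0,0,0,0,0,0,0,0,0,0,0,0,0])

```text
t: 31.03
eef_pos: [474.0, -269.3, 87.3]
orientation: [3.141, 0.0, 0.505]
wrist_force: [-4.8, 1.9, 14.8]
finger_gap: 25.5
```

>>> move_arm(targets=[0,0,-0.1,0,0,0,0,0,0,0,0,0,0,0,0,0,0,0,0,0,0,0,0,0,0,0,0,0,0,0], hand=75)

```text
t: 31.45
eef_pos: [473.8, -269.1, 87.3]
orientation: [-3.141, 0.0, 0.505]
wrist_force: [0.6, -0.6, -0.6]
finger_gap: 55.4
```

>>> move_arm(targets=[0,0,0,0,0,0,0,0,-1,0,0,0,0,0,-3,0,0,0,0,0,-3,0,0,0,0,0,-3,0,0,0])

```text
t: 31.87
eef_pos: [473.6, -268.8, 189.3]
orientation: [-3.141, -0.0, 0.505]
wrist_force: [0.7, 0.3, -0.4]
finger_gap: 70.3
```

>>> move_arm(targets=[0,0,-3,0,0,0,0,0,-3,0,0,0,0,0,0,0,0,0,0,0,0,0,0,0])

```text
t: 32.2
eef_pos: [474.6, -269.4, 249.7]
orientation: [3.138, -0.002, 0.505]
wrist_force: [-0.0, -0.2, -0.5]
finger_gap: 70.3
```

```bash
python3 go.py;python3 -c "
from h import *
snap(7)
for n,P,h in both(7):
    m=big(near(P,(474,-269),80,78,92)&beech(h)); Q=P[m];print('rdlid',n,m.sum(),circ(cv2.convexHull(Q[:,:2].astype(np.float32))[:,0]),plane(Q))
    m=big(near(P,(638,-153),80,78,92)&beech(h)); Q=P[m];print('sqlid',n,rect(Q[:,:2]),plane(Q))
    m=big(near(P,(484,252),80,78,92)&beech(h)); Q=P[m];print('oblid',n,rect(Q[:,:2]),plane(Q))
    m=near(P,(647,141),50,76,95);Q=P[m];print('lens',cv2.minEnclosingCircle(Q[:,:2].astype(np.float32)))
"
```

```text
t 32.20 [ 474.6 -269.4  249.7] yaw 28.91 tilt x,y comps of z [ 0.003  -0.0019] gap 70.3 F [-0.  -0.2 -0.5] q7 0.80
rdlid top 1142 (array([ 471.5, -270.3]), 48.5) (array([ 470.36102109, -268.86813616,   85.00493448]), array([-0.00109299,  0.00334814,  0.9999938 ]))
sqlid top ((637.3539428710938, -154.6052703857422), (94.75402069091797, 95.17698669433594), 28.99681282043457) (array([ 635.09144356, -153.91860668,   84.71273231]), array([ 1.47165552e-03, -4.78346614e-04,  9.99998803e-01]))
oblid top ((480.1436767578125, 251.11886596679688), (71.0481948852539, 121.23585510253906), 75.90835571289062) (array([477.40809653, 249.94627175,  85.13709071]), array([ 0.00108782, -0.00134644,  0.9999985 ]))
lens ((648.0321044921875, 138.2188720703125), 33.963417053222656)
rdlid side 649 (array([ 473.3, -268.1]), 49.2) (array([ 472.73219957, -259.23265742,   83.02178497]), array([0.00194591, 0.01392036, 0.99990121]))
sqlid side ((638.482666015625, -152.95230102539062), (94.40125274658203, 97.29183959960938), 28.169153213500977) (array([ 636.70583639, -143.87978993,   83.02361476]), array([-0.00163966,  0.01092283,  0.999939  ]))
oblid side ((480.9192199707031, 253.21820068359375), (71.38172149658203, 120.12379455566406), 76.29325866699219) (array([478.30703048, 263.30064438,  83.18607887]), array([7.73453155e-04, 9.96133750e-03, 9.99950086e-01]))
lens ((648.4393920898438, 139.7403564453125), 35.36342239379883)
```

View pics/side7.png

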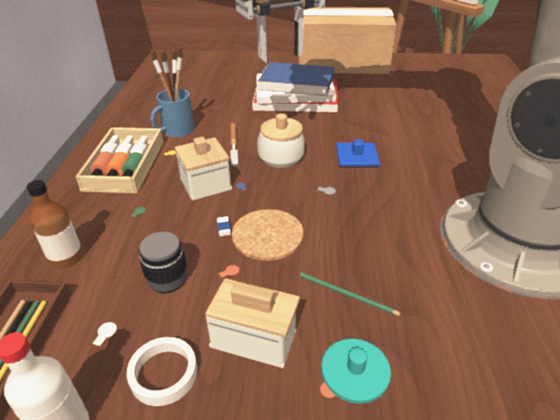

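All three lids are seated and level with their tops at about 84, and the arm is clear of them. Handing the job in.

```bash
python3 -c "
from bench import finish_job
print(finish_job())"
```

```text
the job is handed in; nothing more can be done
None
```

All three lids are on their own jars and the job is handed in, at about 32 s of the 106 s allowed. I moved the round lid to the cork mat first. Then the oblong lid went on the oblong jar, the square lid on the square jar, and the round lid from the mat onto the round jar.

- **Seating:** in the last pictures all three plate tops are level at about 84 mm, the height for fully down.
- **Turn:** the square lid matches its jar, within about 1°. The oblong lid reads 76.1° against 75.6° for its jar, by the same measure.
- **Centring:** the round and square lids are centred within about 2 mm. The oblong lid sits about 3 mm off centre along its length, inside its 7 mm play, so I left it.
- **Left alone:** the lens did not move by more than the measuring error. I did not re-measure the jars with their lids on, but they look unmoved in the last picture, and the lids sit where the jars were measured.
- **Forces:** the wrist force readings stayed under 30 N.

The two cameras disagreed by about 2 mm throughout, as the calibration allows, so I averaged them.

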